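# Seat the drill template on the panel's dowels and hold it down

### The arm

A 6-joint arm with a two-finger parallel gripper is mounted at the origin on the work surface. World frame = base frame: x ahead of the robot, y to its left, z up, the work surface at z = 0. Lengths are in m, angles in rad, forces in N, time in s.
With the tool pointing down it reaches from about 0.25 to 0.775 m from the base axis. Payload 8.9 kg.
Tool frame: the origin (TCP) lies midway between the tips of the shut fingers; the grasp point (between the pads) lies 19 mm behind it; y points along the fingers, x is the direction in which the jaws open and shut, and the axes are right-handed (so a half turn about y gives the same grasp; the last joint's range is limited). The gripper opens to 85 mm and grips with 20 to 120 N. Pads are 22 mm wide; open, the fingers measure 114 mm over their backs; the gripper's body (76 mm by 85 mm) begins 54 mm behind the grasp point. The pads swing forward as they close: fully open they stand 13 mm farther back than shut.
Start: joints at [1.071, 0.291, -0.153, 1.127, 0, 1.431], TCP at [0.185, 0.491, 0.231] pointing down, gripper open.
Joint ranges: [-2.52, 2.52], [-0.91, 1.74], [-1.3, 1.37], [-1.96, 2.02], [-1.52, 1.47], [-3.14, 3.14]. Speed limits (rad/s): [2.22, 2.22, 2.79, 3.14, 3.14, 3.14].

### API

Orientations are given as a 3x3 rotation matrix whose columns are the frame's x, y, z axes.
In Python, from rig import env gives the robot as it stands.
- The arm moves only by the shell command python3 -m crank 'ROWS' [OPENING] [FORCE]. ROWS is JSON, a list of rows, each an object of numbers: "dx", "dy", "dz": the shift along the tool's x, y, z in m; "ax", "ay", "az": the turn, a rotation vector about the tool's x, y, z in degrees. In form: [{"dx": .., "dy": .., "dz": .., "ax": .., "ay": .., "az": ..}, ...]. A call has exactly 5 rows; each row shifts and turns the commanded pose from where the row before left it, along the tool's axes as they then stand; what a row does not reach is not made up. A row lasts 1/10 s, in which the tool goes at most 50 mm and 8.59 degrees, less where a joint would pass 70% of its speed; a pose out of reach is approached as far as the arm can. A call with a gripper value outside its range is refused whole. OPENING is the finger opening in m, from 0 to 0.0854, set as the call begins (- or left out, the last holds). The fingers move at their own pace and stop on an object; FORCE is the grip in N (left out, the last holds). Time passes only in rows, so rows that do not move let the fingers close, or fill a call up. It gives the time, the measured TCP pose, the force and the opening at its end, in the units of the state.
- env.get_obs(): the state, without advancing time (a new reading comes with each control period).
- env.snapshot(name): name is "scene" or "top"; returns a dict with "img" (420x560x3 uint8, blue, green, red), "depth" (420x560 float32, m along the optical axis (not along the pixel's ray), 0 where there is no reading), "fx", "fy", "cx", "cy" (pixels), "k1" (the pictures are not rectified: a ray, as slopes to the right and down, at radius r is drawn at 1 + k1 r^2 times it, then the intrinsics apply), "cam_to_world" (4x4, takes a point from camera to world coordinates). Camera axes: x right, y up, looking along -z (the intrinsics and any distortion apply to the point x, -y, -z); pixel columns grow to the right and rows downward; lengths in m; the calibration is good to about 2 mm. A picture is of the moment at which its call begins.
- env.job_done(): hands the job in, once; it reports no verdict.
The state is a dict: "time": time; "qpos": joint angles; "joint_vel": joint speeds; "joint_torque": joint torques, N m; "position": TCP position; "tool_rot": TCP orientation; "contact_force": force on the tool from outside, world axes, zero at the start; "wrist_torque": the same for the moment, N m; "gripper_width": opening from 0.0 (shut) to 1.0 (fully open).
Only numpy, scipy, OpenCV 4.12 (cv2) and the standard library are available. Lean on these libraries where they do the work, as an engineer would, in place of code of your own. Each camera call takes 0.05 s, during which the arm holds its last target. There are 200 camera calls.

### The job

Take the brown drill template off the blue hook stand by its black handle and lay it on the white panel in the nest, red end towards the red paint mark. Slide it about over the locating pins hidden beneath it until it drops on, then press it gently down until its plate lies flat on the panel, without ever forcing it. Finish while still holding the handle and pressing, so that the template stays down against its sprung feet, and leave the screw bin, the air screwdriver and the grey bracket where they lie.

Things in the scene. Friction and masses are not known exactly. Their poses are not given: they have to be found in the camera images.
- template: Drill template: brown phenolic plate 90 (x) by 150 (y) by 14 mm (z), 0.28 to 0.44 kg, +y end painted red, black bow handle on top. Starts hanging level from the stand, the handle's bar across the two prongs. Origin: centre of the plate's underside, z up. The underside has a round blind bore (bore), a slot (slot) and four sprung feet (feet).
- handle (a point): Middle of the handle's bar, 62 mm above the template's origin. The bar is straight along the template's y, 16 mm wide (x) and 16 mm high; 40 mm are free between bar and plate, 104 mm between its two uprights. Grip it here across its width, fingers closing along the template's x; each prong lies about 30 mm or more to the side. Axes as the template.
- bore (a point): Same point as the template's origin: mouth of the round blind bore in the underside, 11.5 mm wide, 12.5 mm deep. Not visible from above. Axes as the template.
- slot (a point): Mouth of the blind slot in the underside, 50 mm from the bore towards the red end: 11 mm (x) by 14 mm (y), 12.5 mm deep. Not visible from above. Axes as the template.
- feet (a point): Point amid the four sprung rubber feet, 4 mm below the origin, level with their soles. They stand at x = +-34, y = +-32 mm and spring back into the plate: together they bear about 4 N before they give and 12 N with the plate flat on the panel. So holding it flat takes a push of 7 to 10 N on the handle; let go, it rises up to 4 mm. Axes as the template.
- stand: Blue hook stand, fixed to the bench. Origin: on the bench, below the place where the bar's middle hangs. Base plate 8 mm thick from x = -75 to 125 mm; post and crossbar at x = +105 mm, top at 160 mm; two steel prongs run from there towards -x.
- prongs (a point): Point between the two prongs where the bar's middle rests, give or take 8 mm, level with their upper side (160 mm above the bench); axes as the stand. Prongs 8 mm thick, at y = +-41 mm, along x. To take the template off, lift it 18 to 27 mm (the bar clears the tips, the plate stays under the prongs), then draw it 85 mm or more along the stand's -x; only then go higher.
- prong_tip (a point): Midway between the two upturned prong tips, at their height: 26 mm towards the stand's -x from prongs and 12 mm above it. Axes as the stand.
- nest: Panel nest, fixed: plywood board 240 (x) by 300 (y) mm with a white sheet-metal panel let in, its flat face 36 mm above the bench. A 2.5 mm high bead runs round the face at x = +-84, y = +-119 mm. Two toggle clamps stand on its +x edge, from x = 77 mm outwards at y = +-85 mm, 54 mm high. Red paint mark on the face at y = +96 mm. Origin: centre of the underside.
- pin (a point): Axis of the main pin at the panel's face; axes as the nest, z up. Steel, 10 mm thick, 11 mm high, its top 4 mm tapered to 4.5 mm. With the template seated this point and the template's origin coincide. Riding on its tip, the template's underside is 11 mm above the face; dropped on, the feet meet the face with the underside 4 mm above it.
- pin2 (a point): Axis of the second, anti-rotation pin at the panel's face, 50 mm from the main pin along the nest's +y, towards the red mark: 8 mm thick, 6.5 mm high, its top 4 mm tapered. It goes into the template's slot; axes as the nest.
- screw_bin: Black open bin of screws, 90 by 130 by 45 mm, beyond the work; bystander. Origin: centre of its underside.
- air_driver: Yellow inline air screwdriver lying on the bench, about 230 mm long along its x, 36 mm high; bystander. Origin: under its body.
- bracket: Grey folded sheet-metal bracket, 75 by 90 by 35 mm; bystander. Origin: centre of its foot's underside.
Things that resemble listed ones, but are neither listed nor needed, are in the scene too. There is more than one size of the template; the one meant has the size given above. There is more than one size of the stand; the job needs the larger.

How it is judged:
On the way, in this order (a step that is already met when the one before it is completed fails the run):
1. the template is lifted off the prongs and held clear of the stand (contact force between template and stand below 0.05 N and horizontal distance between handle and prongs above 0.07 m and contact force between the fingers and template above 2 N and height (world z) of template above 0.07 m), for 0.2 s.
2. the template has dropped on to the pins (underside less than 8 mm above the panel, both pins in their bores) (z of template in the frame of pin below 0.008 m and horizontal distance between template and pin below 0.003 m and horizontal distance between slot and pin2 below 0.0045 m), for 0.1 s.
At the end, for the whole second after the job is handed in: Through the last second: fingers on the template, it presses the panel with over 8 N, at rest; bore within 3 mm of pin, slot within 4.5 mm of pin2; underside within 1.5 mm of the face at pin, 2 mm at pin2, tilt under 0.03 rad; off the stand; bystanders within 20 mm of their starts (z of template in the frame of pin below 0.0015 m and z of slot in the frame of pin2 below 0.002 m and horizontal distance between template and pin below 0.003 m and horizontal distance between slot and pin2 below 0.0045 m and angle between template's own z axis and vertical below 0.03 rad and contact force between template and nest above 8 N and contact force between the fingers and template above 3 N and linear speed of template below 0.01 m/s and contact force between template and stand below 0.05 N and distance of each of screw_bin, air_driver, bracket from where it was at the start of the episode below 0.02 m); the arm keeps its last pose, push and grip.
It fails at once if the template is forced: it bears on the panel, the pins or the stand with more than 70 N (contact force between template and nest above 70 N or contact force between template and stand above 70 N).
It fails at once if a bystander is pushed more than 30 mm (distance of any of screw_bin, air_driver, bracket from where it was at the start of the episode above 0.03 m).
It also fails if it takes over 45 s, if anything falls off the work surface, if the arm or the gripper's body presses on something with over 40 N, if the wrist force passes 120 N, or if a joint passes its speed limit or range.

## Working session

There is one attempt and no reset: what is moved stays moved. The work goes in short steps, Python scripts to look and compute and a shell command to move; the robot and the scene stay as the last step left them, time stands still between calls to the robot, and variables do not carry over. Pictures are saved under pics/ and viewed, about 8 in all and at most 12, crops included, and the job is handed in when it is done.

```bash
ls; mkdir -p pics
cat > h.py <<'E'
import numpy as np, cv2
from rig import env
def snap(n):
    s=env.snapshot(n); s['K']=np.array([[s['fx'],0,s['cx']],[0,s['fy'],s['cy']],[0,0,1.]]); return s
def cloud(s):
    h,w=s['depth'].shape
    v,u=np.mgrid[0:h,0:w]
    uv=np.stack([u,v],-1).reshape(-1,1,2).astype(float)
    r=cv2.undistortPoints(uv,s['K'],np.array([s['k1'],0,0,0,0.])).reshape(h,w,2)
    d=s['depth']; p=np.stack([r[...,0]*d,-r[...,1]*d,-d],-1)
    T=s['cam_to_world']; P=p@T[:3,:3].T+T[:3,3]; P[d==0]=np.nan
    return P
def ray(s,u,v,z):
    r=cv2.undistortPoints(np.array([[[u,v]]],float),s['K'],np.array([s['k1'],0,0,0,0.]))[0,0]
    T=s['cam_to_world']; d=T[:3,:3]@np.array([r[0],-r[1],-1]); o=T[:3,3]
    return o+d*(z-o[2])/d[2]
E
python3 - <<'E'
from h import *
o=env.get_obs(); print({k:np.round(v,3) for k,v in o.items()})
for n in('scene','top'):
    s=snap(n); cv2.imwrite(f'pics/{n}0.png',s['img']); np.savez(f'{n}0.npz',**s); print(s['cam_to_world'].round(3),s['fx'],s['k1'])
E
```

```text
pics
{'time': np.float64(0.0), 'qpos': array([ 1.071,  0.291, -0.154,  1.127, -0.   ,  1.431]), 'joint_vel': array([ 0.001, -0.001, -0.   , -0.   , -0.   ,  0.   ]), 'joint_torque': array([ 0.0000e+00, -5.3714e+01,  3.3137e+01,  1.6000e-02, -0.0000e+00,
       -0.0000e+00]), 'position': array([0.185, 0.491, 0.231]), 'tool_rot': array([[ 0.353, -0.001, -0.936],
       [ 0.936, -0.001,  0.353],
       [-0.001, -1.   ,  0.   ]]), 'contact_force': array([0.775, 0.492, 0.011]), 'wrist_torque': array([-0.011, -0.008,  0.017]), 'gripper_width': np.float64(0.998)}
[[ 0.605 -0.687  0.403  1.342]
 [ 0.796  0.516 -0.315 -0.636]
 [ 0.009  0.511  0.859  1.846]
 [ 0.     0.     0.     1.   ]] 540.0121503879697 -0.1780861968267188
[[-0.009  0.998 -0.058  0.434]
 [-1.    -0.009  0.01   0.003]
 [ 0.01   0.058  0.998  1.459]
 [ 0.     0.     0.     1.   ]] 390.83304745777366 -0.06895888234396398
```

View pics/top0.png

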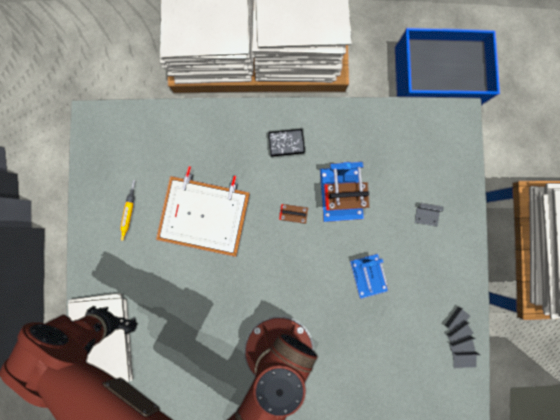

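View pics/scene0.png

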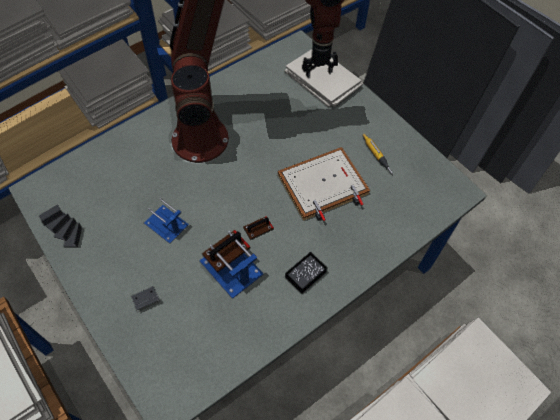

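The top view shows the large stand with the hanging template at about (345,192), and the nest at (203,216) with its red mark at (177,211) and pins at about (188,212) and (202,216). The clamps are on its upper (+x) edge. The scene view shows the stand at (232,260) and the nest at (323,183). Next I'll take crops and measure.

```bash
cat > m.py <<'E'
from h import *
def ld(n): return dict(np.load(n+'0.npz'))
t=ld('top'); s=ld('scene')
a=cv2.resize(t['img'][150:235,305:385],None,fx=5,fy=5,interpolation=cv2.INTER_CUBIC)
b=cv2.resize(s['img'][220:305,190:270],None,fx=5,fy=5,interpolation=cv2.INTER_CUBIC)
cv2.imwrite('pics/crop1.png',np.hstack([a,b]))
P=cloud(t)
hsv=cv2.cvtColor(t['img'],cv2.COLOR_BGR2HSV)
def comp(mask,lo,hi):
    n,l,st,c=cv2.connectedComponentsWithStats(mask.astype(np.uint8))
    for i in range(1,n):
        if lo<=st[i,4]<=hi:
            m=l==i; q=np.nanmedian(P[m],0); r=cv2.minAreaRect(np.argwhere(m)[:,::-1].astype(np.float32)); print(st[i],c[i].round(2),'P',q.round(4),'rect',np.round(r[0],1),np.round(r[1],1),round(r[2],1))
R=np.zeros(hsv.shape[:2],bool); R[150:310,150:400]=1
H,S,V=[hsv[...,i].astype(int) for i in range(3)]
print('blue');comp(R&(H>100)&(H<125)&(S>120)&(V>60),40,9999)
print('red');comp(R&((H<6)|(H>174))&(S>150)&(V>90),6,9999)
print('brown');comp(R&(H>=4)&(H<20)&(S>90),20,9999)
print('white');comp(R&(S<40)&(V>180),200,9999)
print('heights stand', )
for v in range(160,225,4): print(v,(P[v,318:376:3,2]*1000).round().tolist())
# pins: dark/different pixels inside the panel
g=cv2.cvtColor(t['img'],cv2.COLOR_BGR2GRAY); print(g[205:222,182:209])
E
python3 m.py
```

```text
blue
[ 320  162   43   60 1071] [340.57 188.9 ] P [ 0.6312 -0.229   0.0092] rect [342.3 191.1] [58.  42.4] 86.8
[351 254  36  44 989] [368.46 275.34] P [ 0.2752 -0.329   0.0066] rect [369.8 275.3] [38.8 31. ] 76.0
red
[187 167   4   9  19] [188.32 170.68] P [0.667  0.3285 0.0445] rect [188.3 170.9] [1.9 8.5] 14.0
[232 176   4   9  23] [233.43 180.04] P [0.6291 0.1632 0.0441] rect [233.4 180. ] [2.4 8.4] 11.3
[325 185   5  25  72] [326.72 196.75] P [ 0.5571 -0.1676  0.1203] rect [326.8 197. ] [24.2  2.8] 85.9
[280 205   3  14  21] [280.86 211.52] P [ 0.5127 -0.0104  0.0133] rect [280.9 211.5] [ 1.6 13.2] 9.5
brown
[156 177  93  79 672] [204.12 223.43] P [0.449  0.2646 0.0322] rect [202.6 215.6] [81.9 65.9] 12.1
[189 180  40  11 119] [208.73 185.17] P [0.6127 0.2553 0.0326] rect [208.7 185.1] [39.8  3.1] 12.1
[339 183  20  10 171] [348.27 187.68] P [ 0.5879 -0.2416  0.1198] rect [348.5 187.6] [ 8.5 19.5] 85.9
[364 183   4   9  23] [365.57 187.61] P [ 0.5869 -0.3036  0.1204] rect [365.5 187. ] [8. 3.] 90.0
[327 185   8  10  31] [331.1  190.77] P [ 0.5758 -0.1808  0.1195] rect [331.5 190
[... 3887 characters left out ...]
 209 237 242 242 242]
 [243 242 242 243 243 242 241 241 243 243 243 241 241 241 242 242 242 237
  213 170 139 154 212 237 241 242 241]
 [243 242 242 243 242 243 242 242 242 243 242 242 242 241 241 242 242 240
  226 194 173 192 230 240 241 241 241]
 [243 243 243 243 242 242 242 242 242 242 243 242 241 241 242 242 242 242
  239 233 227 232 240 242 242 241 241]
 [243 243 243 243 242 242 241 241 242 242 242 242 242 241 241 242 242 242
  243 243 241 242 242 242 241 241 242]
 [243 242 243 243 242 243 241 241 241 242 242 242 242 241 242 242 241 242
  242 242 242 242 242 241 241 241 242]
 [242 242 243 242 242 242 242 240 241 241 242 242 241 242 242 242 241 241
  241 242 242 242 242 242 242 242 243]]
```

View pics/crop1.png

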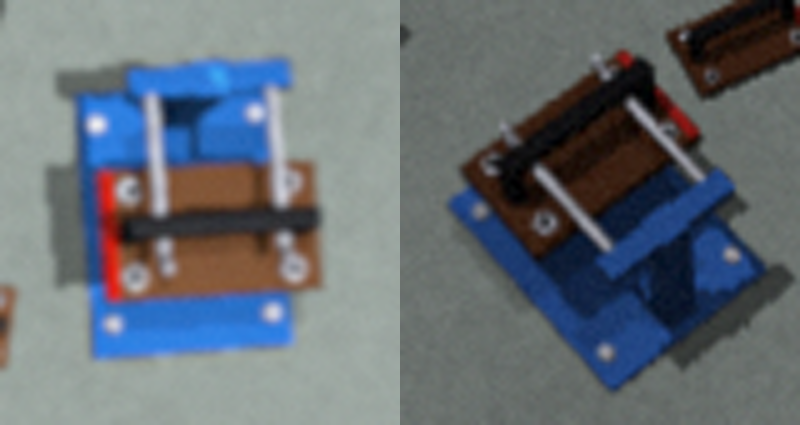

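The crops show the bar running roughly left–right in the top view, with the red end to the left (+y) and the prongs pointing down (−x). Heights agree with the description: bar top 176 mm, plate top 120 mm.

```bash
cat > m2.py <<'E'
from h import *
def ld(n): return dict(np.load(n+'0.npz'))
t=ld('top'); s=ld('scene')
def fit(X):
    c=X.mean(0); vt=np.linalg.svd(X-c)[2][0]; vt*=np.sign(vt[1]) ; return c,vt
def rays(c,uv,z): return np.array([ray(c,u,v,z)[:2] for u,v in uv])
for n,c,box in(('top',t,(180,215,322,376)),('scene',s,(225,265,200,265))):
    P=cloud(c); R=np.zeros(P.shape[:2],bool); R[box[0]:box[1],box[2]:box[3]]=1
    hsv=cv2.cvtColor(c['img'],cv2.COLOR_BGR2HSV).astype(int)
    dark=R&(hsv[...,2]<60)&(np.abs(P[...,2]-.176)<.011)
    uv=np.argwhere(dark)[:,::-1]; X=rays(c,uv,.176 if n=='top' else .172); ce,d=fit(X); q=(X-ce)@d; q2=(X-ce)@[d[1],-d[0]]
    print(n,'bar',len(uv),ce.round(4),d.round(4),'yaw',np.degrees(np.arctan2(-d[0],d[1])).round(2),'len',q.min().round(4),q.max().round(4),'w',np.percentile(q2,[2,98]).round(4),'mid',(ce+d*(q.min()+q.max())/2).round(4))
    H,S=hsv[...,0],hsv[...,1]
    pl=R&((H<20)|(H>172))&(S>90)&(np.abs(P[...,2]-.12)<.012)
    X=rays(c,np.argwhere(pl)[:,::-1],.120).astype(np.float32); r=cv2.minAreaRect(X); print(' plate',np.round(r[0],4),np.round(r[1],4),r[2])
    # pins
    g=255-cv2.cvtColor(c['img'],cv2.COLOR_BGR2GRAY).astype(float)
    for nm,(u,v),z in (('pin',(202,216),.043),('pin2',(189,212.5),.040)) if n=='top' else (('pin',(323,181),.043),('pin2',(334,176),.040)):
        u,v=int(u),int(v); w=g[v-5:v+6,u-5:u+6]; w=np.clip(w-np.median(w)-15,0,None); vv,uu=np.mgrid[v-5:v+6,u-5:u+6]
        uc,vc=(uu*w).sum()/w.sum(),(vv*w).sum()/w.sum(); print(' ',nm,uc.round(2),vc.round(2),ray(c,uc,vc,z).round(4))
    # red mark, panel rectangle
    m=((H<6)|(H>174))&(S>110); B=np.zeros_like(R); 
    if n=='top': B[200:222,168:184]=1
    else: B[160:185,336:356]=1
    uv=np.argwhere(m&B)[:,::-1]; print('  mark',len(uv),rays(c,uv,.036).mean(0).round(4) if len(uv) else '')
    wood=np.abs(P[...,2]-.034)<.012
    bb=np.zeros_like(R)
    if n=='top': bb[172:258,150:252]=1
    else: bb[140:225,270:375]=1
    k=wood&bb; nn,l,st,_=cv2.connectedComponentsWithStats(k.astype(np.uint8)); i=1+np.argmax(st[1:,4])
    r=cv2.minAreaRect(rays(c,np.argwhere(l==i)[:,::-1],.035).astype(np.float32)); print('  nest',np.round(r[0],4),np.round(r[1],4),round(r[2],2))
    # prong tips: prongs steel, z .15-.18 bright
    pr=(hsv[...,2]>110)&(S<60)&(P[...,2]>.145)&(P[...,2]<.185)
    nn,l,st,cc=cv2.connectedComponentsWithStats(pr.astype(np.uint8))
    for i in range(1,nn):
        if st[i,4]>3:
            X=rays(c,np.argwhere(l==i)[:,::-1],.162); e,dd=fit(X); print('  steel',st[i,:5],e.round(4),np.degrees(np.arctan2(dd[1],dd[0])).round(1))
    # blue base rect
    bl=(H>100)&(H<125)&(S>120)&(P[...,2]<.03); b2=np.zeros_like(R)
    if n=='top': b2[155:225,312:372]=1
    else: b2[220:305,190:272]=1
    r=cv2.minAreaRect(rays(c,np.argwhere(bl&b2)[:,::-1],.008).astype(np.float32)); print('  base',np.round(r[0],4),np.round(r[1],4),round(r[2],2))
E
python3 m2.py
```

```text
top bar 151 [ 0.561  -0.2329] [-0.0438  0.999 ] yaw 2.51 len -0.062 0.0617 w [-0.0073  0.0072] mid [ 0.561 -0.233]
 plate [ 0.561  -0.2359] [0.0854 0.147 ] 2.687689781188965
  pin 202.07 215.57 [0.5001 0.2765 0.043 ]
  pin2 188.66 212.76 [0.5109 0.3262 0.04  ]
  mark 9 [0.5196 0.3724]
  nest [0.5241 0.2711] [0.2993 0.2904] 77.59
  steel [334 169   4  24  54] [ 0.6086 -0.1934] 3.3
  steel [359 168   4  24  56] [ 0.6101 -0.2758] 3.4
  steel [369 191   1   5   5] [ 0.5654 -0.3046] 178.6
  steel [361 196   3   7  16] [ 0.5452 -0.2802] 11.1
  steel [337 198   3   7  16] [ 0.5387 -0.199 ] 9.0
  base [ 0.582  -0.2354] [0.2012 0.1471] 3.86
scene bar 182 [ 0.5618 -0.241 ] [-0.0476  0.9989] yaw 2.73 len -0.0644 0.0662 w [-0.0092  0.0098] mid [ 0.5617 -0.2401]
 plate [ 0.5625 -0.2376] [0.0919 0.1495] 2.9454004764556885
  pin 323.35 179.4 [0.502  0.2743 0.043 ]
  pin2 334.14 175.15 [0.5109 0.3246 0.04  ]
  mark 11 [0.5207 0.3717]
  nest [0.5225 0.269 ] [0.306  0.2866] 77.58
  steel [228 231   2   2   4] [ 0.5263 -0.1987] 151.9
  steel [236 240  15  16  39] [ 0.6077 -0.196 ] 4.1
  steel [210 244   2   3   4] [ 0.5326 -0.28  ] 173.7
  steel [217 254  15  16  36] [ 0.615  -0.2776] 3.2
  base [ 0.5812 -0.2374] [0.1987 0.1487] 3.77
```

```bash
python3 -m crank '[{"ay":6.67},{"ay":6.67},{"ay":6.67},{"ay":6.67},{"ay":6.67}]' 0.085 80
python3 -m crank '[{"ay":6.67},{"ay":6.67},{"ay":6.67},{"ay":6.67},{"ay":6.67}]'
python3 -m crank '[{"dx":0.017,"dz":-0.037},{"dx":0.017,"dz":-0.037},{"dx":0.017,"dz":-0.037},{"dx":0.017,"dz":-0.037},{"dx":0.017,"dz":-0.037}]'
python3 -m crank '[{"dx":0.017,"dz":-0.037},{"dx":0.017,"dz":-0.037},{"dx":0.017,"dz":-0.037},{"dx":0.017,"dz":-0.037},{"dx":0.017,"dz":-0.037}]'
python3 -m crank '[{"dx":0.017,"dz":-0.037},{"dx":0.017,"dz":-0.037},{"dx":0.017,"dz":-0.037},{"dx":0.017,"dz":-0.037},{"dx":0.017,"dz":-0.037}]'
```

```text
schema error: expected keys dx, dy, dz, ax, ay, az
schema error: expected keys dx, dy, dz, ax, ay, az
schema error: expected keys dx, dy, dz, ax, ay, az
schema error: expected keys dx, dy, dz, ax, ay, az
schema error: expected keys dx, dy, dz, ax, ay, az
```

```bash
python3 -m crank '[{"dx":0,"dy":0,"dz":0,"ax":0,"ay":6.67,"az":0},{"dx":0,"dy":0,"dz":0,"ax":0,"ay":6.67,"az":0},{"dx":0,"dy":0,"dz":0,"ax":0,"ay":6.67,"az":0},{"dx":0,"dy":0,"dz":0,"ax":0,"ay":6.67,"az":0},{"dx":0,"dy":0,"dz":0,"ax":0,"ay":6.67,"az":0}]' 0.085 80
python3 -m crank '[{"dx":0,"dy":0,"dz":0,"ax":0,"ay":6.67,"az":0},{"dx":0,"dy":0,"dz":0,"ax":0,"ay":6.67,"az":0},{"dx":0,"dy":0,"dz":0,"ax":0,"ay":6.67,"az":0},{"dx":0,"dy":0,"dz":0,"ax":0,"ay":6.67,"az":0},{"dx":0,"dy":0,"dz":0,"ax":0,"ay":6.67,"az":0}]'
python3 -m crank '[{"dx":0.017,"dy":0,"dz":-0.037,"ax":0,"ay":0,"az":0},{"dx":0.017,"dy":0,"dz":-0.037,"ax":0,"ay":0,"az":0},{"dx":0.017,"dy":0,"dz":-0.037,"ax":0,"ay":0,"az":0},{"dx":0.017,"dy":0,"dz":-0.037,"ax":0,"ay":0,"az":0},{"dx":0.017,"dy":0,"dz":-0.037,"ax":0,"ay":0,"az":0}]'
```

```text
time: 0.6
position: [0.1852, 0.491, 0.231]
tool_rot: [[0.812, -0.0, -0.584], [0.584, -0.001, 0.812], [-0.001, -1.0, -0.0]]
contact_force: [0.3, 0.4, -0.1]
gripper_width: 0.998
time: 1.1
position: [0.1852, 0.491, 0.231]
tool_rot: [[0.999, -0.0, -0.041], [0.041, -0.001, 0.999], [-0.0, -1.0, -0.001]]
contact_force: [0.1, -0.0, -0.2]
gripper_width: 1.0
time: 1.6
position: [0.2789, 0.3088, 0.2311]
tool_rot: [[0.999, -0.0, -0.046], [0.046, -0.0, 0.999], [-0.0, -1.0, -0.0]]
contact_force: [0.2, -0.2, -0.1]
gripper_width: 0.999
```

```bash
python3 -m crank '[{"dx":0.0171,"dy":0,"dz":-0.0371,"ax":0,"ay":0,"az":0},{"dx":0.0171,"dy":0,"dz":-0.0371,"ax":0,"ay":0,"az":0},{"dx":0.0171,"dy":0,"dz":-0.0371,"ax":0,"ay":0,"az":0},{"dx":0.0171,"dy":0,"dz":-0.0371,"ax":0,"ay":0,"az":0},{"dx":0.0171,"dy":0,"dz":-0.0371,"ax":0,"ay":0,"az":0}]'
python3 -m crank '[{"dx":0.0171,"dy":0,"dz":-0.0371,"ax":0,"ay":0,"az":0},{"dx":0.0171,"dy":0,"dz":-0.0371,"ax":0,"ay":0,"az":0},{"dx":0.0171,"dy":0,"dz":-0.0371,"ax":0,"ay":0,"az":0},{"dx":0.0171,"dy":0,"dz":-0.0371,"ax":0,"ay":0,"az":0},{"dx":0.0171,"dy":0,"dz":-0.0371,"ax":0,"ay":0,"az":0}]'
python3 -m crank '[{"dx":0.0171,"dy":0,"dz":-0.0371,"ax":0,"ay":0,"az":0},{"dx":0.0171,"dy":0,"dz":-0.0371,"ax":0,"ay":0,"az":0},{"dx":0.0171,"dy":0,"dz":-0.0371,"ax":0,"ay":0,"az":0},{"dx":0.0171,"dy":0,"dz":-0.0371,"ax":0,"ay":0,"az":0},{"dx":0.0171,"dy":0,"dz":-0.0371,"ax":0,"ay":0,"az":0}]'
python3 -m crank '[{"dx":0,"dy":0,"dz":0,"ax":0,"ay":0,"az":0},{"dx":0,"dy":0,"dz":0,"ax":0,"ay":0,"az":0},{"dx":0,"dy":0,"dz":0,"ax":0,"ay":0,"az":0},{"dx":0,"dy":0,"dz":0,"ax":0,"ay":0,"az":0},{"dx":0,"dy":0,"dz":0,"ax":0,"ay":0,"az":0}]'
```

```text
time: 2.1
position: [0.3729, 0.1273, 0.2313]
tool_rot: [[0.999, -0.0, -0.046], [0.046, -0.0, 0.999], [-0.0, -1.0, -0.0]]
contact_force: [0.7, 0.3, 0.6]
gripper_width: 0.995
time: 2.6
position: [0.4669, -0.0542, 0.2311]
tool_rot: [[0.999, -0.0, -0.046], [0.046, 0.0, 0.999], [-0.0, -1.0, 0.0]]
contact_force: [0.3, 0.0, -0.8]
gripper_width: 0.992
time: 3.1
position: [0.5608, -0.2354, 0.2308]
tool_rot: [[0.999, -0.001, -0.046], [0.046, 0.0, 0.999], [-0.001, -1.0, 0.0]]
contact_force: [-0.1, -0.8, -0.2]
gripper_width: 0.996
time: 3.6
position: [0.5603, -0.233, 0.2317]
tool_rot: [[0.999, 0.0, -0.047], [0.047, -0.0, 0.999], [0.0, -1.0, -0.0]]
contact_force: [0.3, 0.2, 0.8]
gripper_width: 0.998
```

```bash
python3 -m crank '[{"dx":0,"dy":0.02,"dz":-0.001,"ax":0,"ay":0,"az":0},{"dx":0,"dy":0.02,"dz":0,"ax":0,"ay":0,"az":0},{"dx":0,"dy":0.02,"dz":0,"ax":0,"ay":0,"az":0},{"dx":0,"dy":0.015,"dz":0,"ax":0,"ay":0,"az":0},{"dx":0,"dy":0.008,"dz":0,"ax":0,"ay":0,"az":0}]' 0.085 80
python3 -m crank '[{"dx":0,"dy":0,"dz":0,"ax":0,"ay":0,"az":0},{"dx":0,"dy":0,"dz":0,"ax":0,"ay":0,"az":0},{"dx":0,"dy":0,"dz":0,"ax":0,"ay":0,"az":0},{"dx":0,"dy":0,"dz":0,"ax":0,"ay":0,"az":0},{"dx":0,"dy":0,"dz":0,"ax":0,"ay":0,"az":0}]' 0.03 80
python3 - <<'E'
from h import *
o=env.get_obs();print(o['position'],o['contact_force'],o['gripper_width'])
s=snap('scene'); t=snap('top')
a=cv2.resize(t['img'][150:235,305:385],None,fx=5,fy=5,interpolation=cv2.INTER_CUBIC)
b=cv2.resize(s['img'][215:300,190:270],None,fx=5,fy=5,interpolation=cv2.INTER_CUBIC)
cv2.imwrite('pics/crop2.png',np.hstack([a,b]))
E
```

```text
time: 4.1
position: [0.5599, -0.234, 0.1473]
tool_rot: [[0.999, -0.001, -0.046], [0.046, 0.001, 0.999], [-0.001, -1.0, 0.001]]
contact_force: [-0.4, 0.4, -0.4]
gripper_width: 0.994
time: 4.6
position: [0.5608, -0.235, 0.1488]
tool_rot: [[0.999, 0.001, -0.046], [0.046, -0.0, 0.999], [0.001, -1.0, -0.0]]
contact_force: [-1.1, -0.6, -0.0]
gripper_width: 0.347
[ 0.56076061 -0.23499019  0.14882274] [-1.10371231 -0.56889909 -0.01407298] 0.3474960106396632
```

View pics/crop2.png

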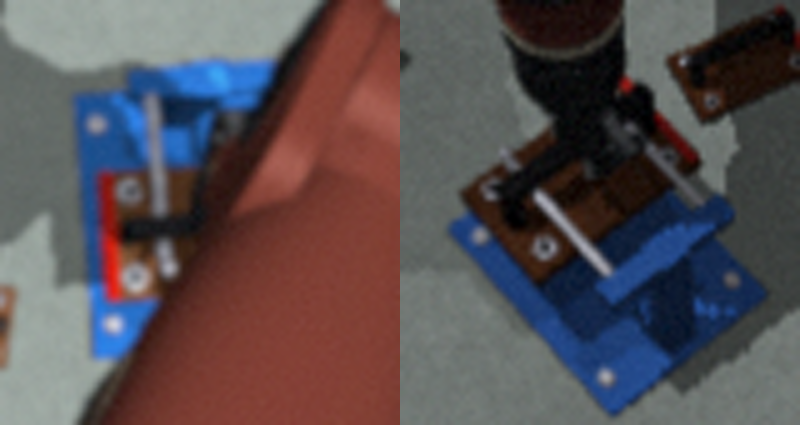

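The fingers straddle the bar at its middle, about pixel (610,110) in the right-hand crop. I'll close them and lift about 22 mm.

```bash
python3 -m crank '[{"dx":0,"dy":0,"dz":0,"ax":0,"ay":0,"az":0},{"dx":0,"dy":0,"dz":0,"ax":0,"ay":0,"az":0},{"dx":0,"dy":0,"dz":0,"ax":0,"ay":0,"az":0},{"dx":0,"dy":0,"dz":0,"ax":0,"ay":0,"az":0},{"dx":0,"dy":0,"dz":0,"ax":0,"ay":0,"az":0}]' 0 100
python3 -m crank '[{"dx":0,"dy":-0.004,"dz":0,"ax":0,"ay":0,"az":0},{"dx":0,"dy":-0.006,"dz":0,"ax":0,"ay":0,"az":0},{"dx":0,"dy":-0.006,"dz":0,"ax":0,"ay":0,"az":0},{"dx":0,"dy":-0.006,"dz":0,"ax":0,"ay":0,"az":0},{"dx":0,"dy":0,"dz":0,"ax":0,"ay":0,"az":0}]'
```

```text
time: 5.2
position: [0.5607, -0.2349, 0.1486]
tool_rot: [[0.999, 0.0, -0.046], [0.046, -0.0, 0.999], [0.0, -1.0, -0.0]]
contact_force: [-0.5, 0.6, 5.5]
gripper_width: 0.163
time: 5.7
position: [0.561, -0.2351, 0.1713]
tool_rot: [[0.999, 0.001, -0.046], [0.046, -0.001, 0.999], [0.001, -1.0, -0.001]]
contact_force: [0.0, 0.0, -2.8]
gripper_width: 0.171
```

```bash
python3 -m crank '[{"dx":-0.015,"dy":0,"dz":-0.0002,"ax":0,"ay":0,"az":0},{"dx":-0.02,"dy":0,"dz":-0.0003,"ax":0,"ay":0,"az":0},{"dx":-0.025,"dy":0,"dz":-0.0004,"ax":0,"ay":0,"az":0},{"dx":-0.025,"dy":0,"dz":-0.0004,"ax":0,"ay":0,"az":0},{"dx":-0.025,"dy":0,"dz":-0.0003,"ax":0,"ay":0,"az":0}]'
python3 -m crank '[{"dx":0,"dy":0,"dz":0,"ax":0,"ay":0,"az":0},{"dx":0,"dy":0,"dz":0,"ax":0,"ay":0,"az":0},{"dx":0,"dy":0,"dz":0,"ax":0,"ay":0,"az":0},{"dx":0,"dy":0,"dz":0,"ax":0,"ay":0,"az":0},{"dx":0,"dy":0,"dz":0,"ax":0,"ay":0,"az":0}]'
python3 - <<'E'
from h import *
o=env.get_obs();print(o['position'],o['contact_force'],o['wrist_torque'],o['gripper_width'])
s=snap('scene'); np.savez('scene1.npz',**s); P=cloud(s)
h=cv2.cvtColor(s['img'],cv2.COLOR_BGR2HSV).astype(int)
m=((h[...,0]<20)|(h[...,0]>172))&(h[...,1]>90)&(abs(P[...,2]-.142)<.02)&(abs(P[...,0]-.46)<.1)&(abs(P[...,1]+.24)<.13)
X=P[m]; A=np.c_[X[:,:2]-X[:,:2].mean(0),np.ones(len(X))]; print(len(X),X.mean(0),np.linalg.lstsq(A,X[:,2],rcond=None)[0])
cv2.imwrite('pics/c3.png',cv2.resize(s['img'][150:310,150:310],None,fx=3,fy=3,interpolation=cv2.INTER_CUBIC))
E
```

```text
time: 6.2
position: [0.4497, -0.2414, 0.1702]
tool_rot: [[0.999, -0.0, -0.046], [0.046, -0.0, 0.999], [-0.0, -1.0, -0.0]]
contact_force: [-0.2, -0.7, -3.8]
gripper_width: 0.167
time: 6.7
position: [0.4512, -0.2414, 0.1702]
tool_rot: [[0.999, 0.0, -0.046], [0.046, 0.0, 0.999], [0.0, -1.0, 0.0]]
contact_force: [-0.1, -0.4, -3.6]
gripper_width: 0.168
[ 0.45121158 -0.24141505  0.17017064] [-0.07213105 -0.37316285 -3.56856268] [ 0.06072838 -0.08034101  0.05792797] 0.16823757004286002
571 [ 0.46584618 -0.25193499  0.14121772] [-0.01278762 -0.00019846  0.14121772]
```

View pics/c3.png

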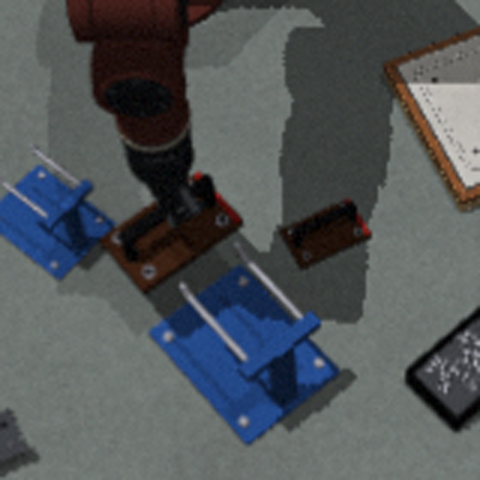

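The template is held level. Its underside is at z≈0.127, TCP minus 43 mm, as it should be. It is clear of the stand. Next I swing across to the nest.

```bash
python3 -m crank '[{"dx":0.0049,"dy":0,"dz":0.02,"ax":0,"ay":0,"az":0},{"dx":0.0049,"dy":0,"dz":0.034,"ax":0,"ay":0,"az":0},{"dx":0.0049,"dy":0,"dz":0.036,"ax":0,"ay":0,"az":0},{"dx":0.0049,"dy":0,"dz":0.036,"ax":0,"ay":0,"az":0},{"dx":0.0049,"dy":0,"dz":0.036,"ax":0,"ay":0,"az":0}]'
python3 -m crank '[{"dx":0.0049,"dy":0,"dz":0.036,"ax":0,"ay":0,"az":0},{"dx":0.0049,"dy":0,"dz":0.036,"ax":0,"ay":0,"az":0},{"dx":0.0049,"dy":0,"dz":0.036,"ax":0,"ay":0,"az":0},{"dx":0.0049,"dy":0,"dz":0.036,"ax":0,"ay":0,"az":0},{"dx":0.0049,"dy":0,"dz":0.036,"ax":0,"ay":0,"az":0}]'
python3 -m crank '[{"dx":0.0049,"dy":0,"dz":0.036,"ax":0,"ay":0,"az":0},{"dx":0.0049,"dy":0,"dz":0.036,"ax":0,"ay":0,"az":0},{"dx":0.0049,"dy":0,"dz":0.036,"ax":0,"ay":0,"az":0},{"dx":0.0049,"dy":0,"dz":0.034,"ax":0,"ay":0,"az":0},{"dx":0.0049,"dy":0,"dz":0.03,"ax":0,"ay":0,"az":0}]'
python3 -m crank '[{"dx":0,"dy":0,"dz":0,"ax":0,"ay":4,"az":0},{"dx":0,"dy":0,"dz":0,"ax":0,"ay":4,"az":0},{"dx":0,"dy":0,"dz":0,"ax":0,"ay":4,"az":0},{"dx":0,"dy":0,"dz":0,"ax":0,"ay":3,"az":0},{"dx":0,"dy":0,"dz":0,"ax":0,"ay":0,"az":0}]'
cat > mt.py <<'E'
from h import *
import sys
z0=float(sys.argv[1])
pos=np.mean([env.get_obs()['position']],0); o=env.get_obs()
print('TCP',o['position'].round(4),'head',np.degrees(np.arctan2(o['tool_rot'][1,0],o['tool_rot'][0,0])).round(2),'F',o['contact_force'].round(1),'M',o['wrist_torque'].round(2))
x,y=o['position'][:2]
for n in('scene','top'):
    s=snap(n); np.savez(n+'L.npz',**s); P=cloud(s); h=cv2.cvtColor(s['img'],cv2.COLOR_BGR2HSV).astype(int)
    near=(abs(P[...,0]-x)<.1)&(abs(P[...,1]-y)<.13)&(abs(P[...,2]-z0-.014)<.02)
    br=near&((h[...,0]<20)|(h[...,0]>172))&(h[...,1]>90)
    red=near&((h[...,0]<6)|(h[...,0]>174))&(h[...,1]>150)
    for nm,m in(('plate',br),('red',red)):
        k=np.argwhere(m)[:,::-1]
        if len(k)<8: print(n,nm,len(k)); continue
        X=np.array([ray(s,u,v,z0+.014)[:2] for u,v in k],np.float32); r=cv2.minAreaRect(X); print(n,nm,len(k),np.round(r[0],4),np.round(r[1],4),round(r[2],2),'z',np.nanmean(P[m][:,2]).round(4))
E
python3 mt.py 0.127
```

```text
time: 7.25
position: [0.4679, -0.0771, 0.1703]
tool_rot: [[0.999, 0.0, -0.046], [0.046, 0.0, 0.999], [0.0, -1.0, 0.0]]
contact_force: [0.3, 0.1, -3.1]
gripper_width: 0.166
time: 7.75
position: [0.4841, 0.1041, 0.1704]
tool_rot: [[0.999, 0.0, -0.046], [0.046, -0.0, 0.999], [0.0, -1.0, -0.0]]
contact_force: [1.0, -1.2, -2.5]
gripper_width: 0.167
time: 8.25
position: [0.5005, 0.2774, 0.1701]
tool_rot: [[0.999, -0.0, -0.047], [0.047, 0.0, 0.999], [-0.0, -1.0, 0.0]]
contact_force: [-0.1, 0.2, -3.5]
gripper_width: 0.167
time: 8.75
position: [0.5005, 0.2755, 0.1701]
tool_rot: [[0.977, -0.0, 0.215], [-0.215, -0.0, 0.977], [-0.0, -1.0, -0.0]]
contact_force: [-0.5, 0.2, -2.7]
gripper_width: 0.166
TCP [0.5005 0.2755 0.1701] head -12.39 F [-0.5  0.2 -2.7] M [-0.   -0.03 -0.04]
scene plate 488 [0.5015 0.2712] [0.1518 0.0959] 76.67 z 0.1412
scene red 31 [0.5019 0.2817] [0.1384 0.0439] 57.42 z 0.1413
top plate 425 [0.4937 0.2425] [0.084  0.0847] 78.24 z 0.1421
top red 0
```

```bash
python3 -m crank '[{"dx":0,"dy":0.015,"dz":0.002,"ax":0,"ay":0,"az":0},{"dx":0,"dy":0.02,"dz":0,"ax":0,"ay":0,"az":0},{"dx":0,"dy":0.02,"dz":0,"ax":0,"ay":0,"az":0},{"dx":0,"dy":0.012,"dz":0,"ax":0,"ay":0,"az":0},{"dx":0,"dy":0.007,"dz":0,"ax":0,"ay":0,"az":0}]'
python3 -m crank '[{"dx":0,"dy":0,"dz":0,"ax":0,"ay":0,"az":0},{"dx":0,"dy":0,"dz":0,"ax":0,"ay":0,"az":0},{"dx":0,"dy":0,"dz":0,"ax":0,"ay":0,"az":0},{"dx":0,"dy":0,"dz":0,"ax":0,"ay":0,"az":0},{"dx":0,"dy":0,"dz":0,"ax":0,"ay":0,"az":0}]'
python3 mt.py 0.053
python3 - <<'E'
from h import *
s=dict(np.load('sceneL.npz')); t=dict(np.load('topL.npz'))
a=cv2.resize(s['img'][130:230,270:380],None,fx=4,fy=4,interpolation=cv2.INTER_CUBIC);b=cv2.resize(t['img'][165:265,150:240],None,fx=4,fy=4,interpolation=cv2.INTER_CUBIC)
cv2.imwrite('pics/c4.png',np.hstack([a,b]))
E
```

```text
time: 9.35
position: [0.5005, 0.2771, 0.0953]
tool_rot: [[0.977, -0.001, 0.214], [-0.214, -0.0, 0.977], [-0.001, -1.0, -0.001]]
contact_force: [-0.2, 0.4, -2.7]
gripper_width: 0.165
time: 9.85
position: [0.5013, 0.2774, 0.0968]
tool_rot: [[0.977, 0.001, 0.214], [-0.214, 0.0, 0.977], [0.001, -1.0, 0.0]]
contact_force: [-0.1, -0.2, -4.0]
gripper_width: 0.167
TCP [0.5013 0.2774 0.0968] head -12.37 F [-0.1 -0.2 -4. ] M [ 0.07 -0.02 -0.02]
scene plate 447 [0.5016 0.273 ] [0.1515 0.0932] 76.82 z 0.0678
scene red 25 [0.5201 0.2691] [0.1497 0.0478] 78.45 z 0.0698
top plate 368 [0.4942 0.2443] [0.0831 0.0831] 78.3 z 0.0689
top red 0
```

View pics/c4.png

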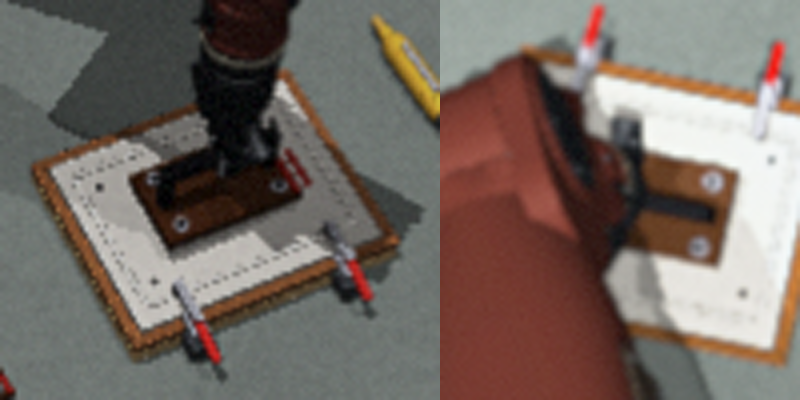

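In the scene view the template centre is (−0.4, −1.3) mm from the pin. In the top view, from the visible −y edge, it is (+0.9, −0.8) mm. I'll shift +1 mm in y and feel my way down.

```bash
python3 -m crank '[{"dx":0,"dy":0.001,"dz":0.001,"ax":0,"ay":0,"az":0},{"dx":0,"dy":0.001,"dz":0,"ax":0,"ay":0,"az":0},{"dx":0,"dy":0.001,"dz":0,"ax":0,"ay":0,"az":0},{"dx":0,"dy":0.001,"dz":0,"ax":0,"ay":0,"az":0},{"dx":0,"dy":0.001,"dz":0,"ax":0,"ay":0,"az":0}]'
python3 -m crank '[{"dx":0,"dy":0.001,"dz":0,"ax":0,"ay":0,"az":0},{"dx":0,"dy":0.001,"dz":0,"ax":0,"ay":0,"az":0},{"dx":0,"dy":0,"dz":0,"ax":0,"ay":0,"az":0},{"dx":0,"dy":0,"dz":0,"ax":0,"ay":0,"az":0},{"dx":0,"dy":0,"dz":0,"ax":0,"ay":0,"az":0}]'
python3 -c "
from h import *
o=env.get_obs();print(o['position'],o['contact_force'],o['wrist_torque'],o['qpos'])"
```

```text
time: 10.45
position: [0.5011, 0.2782, 0.0912]
tool_rot: [[0.977, -0.0, 0.214], [-0.214, -0.0, 0.977], [-0.0, -1.0, -0.0]]
contact_force: [-0.4, -0.1, -4.0]
gripper_width: 0.168
time: 10.95
position: [0.5012, 0.2783, 0.0894]
tool_rot: [[0.977, 0.0, 0.214], [-0.214, 0.0, 0.977], [0.0, -1.0, 0.0]]
contact_force: [0.8, 0.5, -3.8]
gripper_width: 0.162
[0.50122822 0.27829206 0.08935047] [ 0.75679242  0.46636143 -3.77528032] [-0.00845604  0.01350361  0.01337315] [ 3.79335528e-01  4.95096286e-01 -2.38677153e-01  8.36942769e-01
  6.33246496e-06  2.16601000e+00]
```

```bash
python3 -m crank '[{"dx":0,"dy":0.001,"dz":0,"ax":0,"ay":0,"az":0},{"dx":0,"dy":0.001,"dz":0,"ax":0,"ay":0,"az":0},{"dx":0,"dy":0,"dz":0,"ax":0,"ay":0,"az":0},{"dx":0,"dy":0,"dz":0,"ax":0,"ay":0,"az":0},{"dx":0,"dy":0,"dz":0,"ax":0,"ay":0,"az":0}]'
python3 -c "
from h import *
o=env.get_obs();print(o['position'],o['contact_force'],o['wrist_torque'])"
```

```text
time: 11.45
position: [0.5012, 0.2783, 0.0873]
tool_rot: [[0.977, 0.0, 0.214], [-0.214, 0.0, 0.977], [0.0, -1.0, 0.0]]
contact_force: [-0.5, 0.8, -3.7]
gripper_width: 0.166
[0.50123437 0.27826786 0.08732234] [-0.54604605  0.7520364  -3.689487  ] [ 0.02602731  0.01600515 -0.00844797]
```

```bash
python3 -m crank '[{"dx":0,"dy":0.001,"dz":0,"ax":0,"ay":0,"az":0},{"dx":0,"dy":0,"dz":0,"ax":0,"ay":0,"az":0},{"dx":0,"dy":0,"dz":0,"ax":0,"ay":0,"az":0},{"dx":0,"dy":0.001,"dz":0,"ax":0,"ay":0,"az":0},{"dx":0,"dy":0,"dz":0,"ax":0,"ay":0,"az":0}]'
python3 -c "
from h import *
o=env.get_obs();print(o['position'],o['contact_force'],o['wrist_torque'])"
python3 mt.py 0.042
```

```text
time: 11.95
position: [0.5012, 0.2785, 0.0853]
tool_rot: [[0.977, 0.0, 0.214], [-0.214, 0.001, 0.977], [-0.0, -1.0, 0.001]]
contact_force: [0.0, 2.8, -3.3]
gripper_width: 0.168
[0.50121735 0.27854323 0.08525275] [ 0.03284557  2.83798389 -3.31981016] [ 0.51408942  0.00061602 -0.02778555]
TCP [0.5012 0.2785 0.0853] head -12.37 F [ 0.   2.8 -3.3] M [ 0.51  0.   -0.03]
scene plate 452 [0.5055 0.2727] [0.1971 0.2619] 1.45 z 0.0564
scene red 35 [0.5203 0.2812] [0.1632 0.0502] 79.1 z 0.0552
top plate 364 [0.4933 0.23  ] [0.2053 0.1323] 10.28 z 0.0566
top red 0
```

Contact: the taper pushes the template towards +y with 2.8 N, so I'll yield that way.

```bash
python3 -m crank '[{"dx":0,"dy":0,"dz":0.0005,"ax":0,"ay":0,"az":0},{"dx":0,"dy":0,"dz":0.0005,"ax":0,"ay":0,"az":0},{"dx":0,"dy":0,"dz":0,"ax":0,"ay":0,"az":0},{"dx":0,"dy":0,"dz":0,"ax":0,"ay":0,"az":0},{"dx":0,"dy":0,"dz":0,"ax":0,"ay":0,"az":0}]'
python3 -c "
from h import *
o=env.get_obs();print(o['position'],o['contact_force'],o['wrist_torque'])"
python3 -m crank '[{"dx":0,"dy":0.0005,"dz":0,"ax":0,"ay":0,"az":0},{"dx":0,"dy":0.0005,"dz":0,"ax":0,"ay":0,"az":0},{"dx":0,"dy":0,"dz":0,"ax":0,"ay":0,"az":0},{"dx":0,"dy":0,"dz":0,"ax":0,"ay":0,"az":0},{"dx":0,"dy":0,"dz":0,"ax":0,"ay":0,"az":0}]'
python3 -c "
from h import *
o=env.get_obs();print(o['position'],o['contact_force'],o['wrist_torque'])"
```

```text
time: 12.55
position: [0.5013, 0.2791, 0.0853]
tool_rot: [[0.977, -0.0, 0.214], [-0.214, -0.0, 0.977], [-0.0, -1.0, -0.0]]
contact_force: [0.4, 0.5, -3.8]
gripper_width: 0.169
[0.50133698 0.27908165 0.08525121] [ 0.43737205  0.50162924 -3.83764582] [ 0.04856481  0.06628325 -0.00151704]
time: 13.05
position: [0.5014, 0.2792, 0.0843]
tool_rot: [[0.977, -0.0, 0.214], [-0.214, -0.0, 0.977], [-0.0, -1.0, -0.0]]
contact_force: [-0.7, 0.0, -2.8]
gripper_width: 0.166
[0.50139169 0.27921121 0.08428271] [-0.71564792  0.01210402 -2.77827693] [ 0.04148294  0.00146231 -0.04814248]
```

```bash
python3 -m crank '[{"dx":0,"dy":0.0005,"dz":0,"ax":0,"ay":0,"az":0},{"dx":0,"dy":0.0005,"dz":0,"ax":0,"ay":0,"az":0},{"dx":0,"dy":0,"dz":0,"ax":0,"ay":0,"az":0},{"dx":0,"dy":0,"dz":0,"ax":0,"ay":0,"az":0},{"dx":0,"dy":0,"dz":0,"ax":0,"ay":0,"az":0}]'
python3 -c "
from h import *
o=env.get_obs();print(o['position'],o['contact_force'],o['wrist_torque'])"
python3 -m crank '[{"dx":0,"dy":0.0005,"dz":0,"ax":0,"ay":0,"az":0},{"dx":0,"dy":0.0005,"dz":0,"ax":0,"ay":0,"az":0},{"dx":0,"dy":0,"dz":0,"ax":0,"ay":0,"az":0},{"dx":0,"dy":0,"dz":0,"ax":0,"ay":0,"az":0},{"dx":0,"dy":0,"dz":0,"ax":0,"ay":0,"az":0}]'
python3 -c "
from h import *
o=env.get_obs();print(o['position'],o['contact_force'],o['wrist_torque'])"
```

```text
time: 13.55
position: [0.5014, 0.2792, 0.0833]
tool_rot: [[0.977, -0.0, 0.214], [-0.214, -0.0, 0.977], [-0.0, -1.0, -0.0]]
contact_force: [-0.6, 0.3, -4.5]
gripper_width: 0.17
[0.50139786 0.27920363 0.08329864] [-0.62102291  0.31821127 -4.46430582] [0.09760454 0.0565326  0.02199128]
time: 14.05
position: [0.5015, 0.2793, 0.0825]
tool_rot: [[0.977, 0.0, 0.214], [-0.214, 0.0, 0.977], [0.0, -1.0, 0.0]]
contact_force: [-1.7, 0.8, 1.4]
gripper_width: 0.166
[0.50154137 0.27931311 0.08252096] [-1.67783616  0.76848743  1.37753864] [0.09029605 0.35491492 0.05176613]
```

```bash
python3 -m crank '[{"dx":-0.0005,"dy":0,"dz":0,"ax":0,"ay":0,"az":0},{"dx":0,"dy":0,"dz":0,"ax":0,"ay":0,"az":0},{"dx":0,"dy":0,"dz":0,"ax":0,"ay":0,"az":0},{"dx":0,"dy":0,"dz":0,"ax":0,"ay":0,"az":0},{"dx":0,"dy":0,"dz":0,"ax":0,"ay":0,"az":0}]'
python3 -c "
from h import *
o=env.get_obs();print(o['position'],o['contact_force'],o['wrist_torque'])"
python3 -m crank '[{"dx":0,"dy":0.0005,"dz":0,"ax":0,"ay":0,"az":0},{"dx":0,"dy":0.0005,"dz":0,"ax":0,"ay":0,"az":0},{"dx":0,"dy":0,"dz":0,"ax":0,"ay":0,"az":0},{"dx":0,"dy":0,"dz":0,"ax":0,"ay":0,"az":0},{"dx":0,"dy":0,"dz":0,"ax":0,"ay":0,"az":0}]'
python3 mt.py 0.038
```

```text
time: 14.55
position: [0.5013, 0.2793, 0.0824]
tool_rot: [[0.977, 0.001, 0.214], [-0.214, 0.0, 0.977], [0.001, -1.0, 0.0]]
contact_force: [2.3, -0.3, 1.3]
gripper_width: 0.168
[0.50130091 0.27933194 0.08243232] [ 2.26137502 -0.25138077  1.34661816] [-0.08843887 -0.34670674 -0.02810359]
time: 15.05
position: [0.5012, 0.2794, 0.0815]
tool_rot: [[0.977, 0.001, 0.214], [-0.214, 0.0, 0.977], [0.001, -1.0, 0.0]]
contact_force: [2.3, -0.0, 3.5]
gripper_width: 0.174
TCP [0.5012 0.2794 0.0815] head -12.38 F [ 2.3 -0.   3.5] M [-0.2  -0.62 -0.02]
scene plate 472 [0.5074 0.2729] [0.196  0.2585] 1.33 z 0.0516
scene red 32 [0.5253 0.2894] [0.1527 0.0485] 84.24 z 0.0495
top plate 380 [0.5015 0.2208] [0.1444 0.1952] 89.79 z 0.052
top red 0
```

```bash
python3 -m crank '[{"dx":0.0003,"dy":0,"dz":0,"ax":0,"ay":0,"az":0},{"dx":0,"dy":0.0005,"dz":0,"ax":0,"ay":0,"az":0},{"dx":0,"dy":0.0005,"dz":0,"ax":0,"ay":0,"az":0},{"dx":0,"dy":0,"dz":0,"ax":0,"ay":0,"az":0},{"dx":0,"dy":0,"dz":0,"ax":0,"ay":0,"az":0}]'
python3 -c "
from h import *
o=env.get_obs();print(o['position'],o['contact_force'],o['wrist_torque'])"
python3 -m crank '[{"dx":0,"dy":0.0005,"dz":0,"ax":0,"ay":0,"az":0},{"dx":0,"dy":0,"dz":0,"ax":0,"ay":0,"az":0},{"dx":0,"dy":0.0005,"dz":0,"ax":0,"ay":0,"az":0},{"dx":0,"dy":0,"dz":0,"ax":0,"ay":0,"az":0},{"dx":0,"dy":0,"dz":0,"ax":0,"ay":0,"az":0}]'
python3 -c "
from h import *
o=env.get_obs();print(o['position'],o['contact_force'],o['wrist_torque'])"
```

```text
time: 15.65
position: [0.5013, 0.2794, 0.0804]
tool_rot: [[0.977, 0.0, 0.214], [-0.214, 0.0, 0.977], [0.0, -1.0, 0.0]]
contact_force: [1.6, 0.2, 4.5]
gripper_width: 0.171
[0.50126269 0.27937227 0.08038498] [1.62912292 0.16886974 4.54118569] [-0.06367056 -0.45211098  0.02090625]
time: 16.15
position: [0.5013, 0.2794, 0.0796]
tool_rot: [[0.977, 0.0, 0.214], [-0.214, 0.0, 0.977], [0.0, -1.0, 0.0]]
contact_force: [1.2, 0.0, 6.7]
gripper_width: 0.171
[0.50128356 0.27938975 0.07956906] [1.19207125 0.03387912 6.72668874] [-0.06635363 -0.31576045 -0.02142518]
```

```bash
python3 -m crank '[{"dx":0,"dy":0.0005,"dz":0,"ax":0,"ay":0,"az":0},{"dx":0,"dy":0,"dz":0,"ax":0,"ay":0,"az":0},{"dx":0,"dy":0,"dz":0,"ax":0,"ay":0,"az":0},{"dx":0,"dy":0,"dz":0,"ax":0,"ay":0,"az":0},{"dx":0,"dy":0,"dz":0,"ax":0,"ay":0,"az":0}]'
python3 -m crank '[{"dx":0,"dy":0.0004,"dz":0,"ax":0,"ay":0,"az":0},{"dx":0,"dy":0,"dz":0,"ax":0,"ay":0,"az":0},{"dx":0,"dy":0,"dz":0,"ax":0,"ay":0,"az":0},{"dx":0,"dy":0,"dz":0,"ax":0,"ay":0,"az":0},{"dx":0,"dy":0,"dz":0,"ax":0,"ay":0,"az":0}]'
python3 mt.py 0.036
python3 - <<'E'
from h import *
s=dict(np.load('sceneL.npz')); t=dict(np.load('topL.npz'))
a=cv2.resize(s['img'][130:230,270:380],None,fx=4,fy=4,interpolation=cv2.INTER_CUBIC);b=cv2.resize(t['img'][165:265,150:240],None,fx=4,fy=4,interpolation=cv2.INTER_CUBIC)
cv2.imwrite('pics/c5.png',np.hstack([a,b]))
E
```

```text
time: 16.65
position: [0.5013, 0.2794, 0.0791]
tool_rot: [[0.977, 0.0, 0.214], [-0.214, 0.0, 0.977], [0.0, -1.0, 0.0]]
contact_force: [0.7, 0.1, 7.3]
gripper_width: 0.171
time: 17.15
position: [0.5014, 0.2794, 0.0788]
tool_rot: [[0.977, 0.0, 0.214], [-0.214, 0.0, 0.977], [0.0, -1.0, 0.0]]
contact_force: [0.3, 0.1, 8.2]
gripper_width: 0.168
TCP [0.5014 0.2794 0.0788] head -12.37 F [0.3 0.1 8.2] M [-0.18 -0.21  0.01]
scene plate 475 [0.5111 0.2722] [0.1938 0.2578] 0.4 z 0.0487
scene red 37 [0.5206 0.2886] [0.1533 0.0576] 78.13 z 0.0487
top plate 387 [0.5092 0.2065] [0.1526 0.1847] 78.2 z 0.0496
top red 0
```

View pics/c5.png

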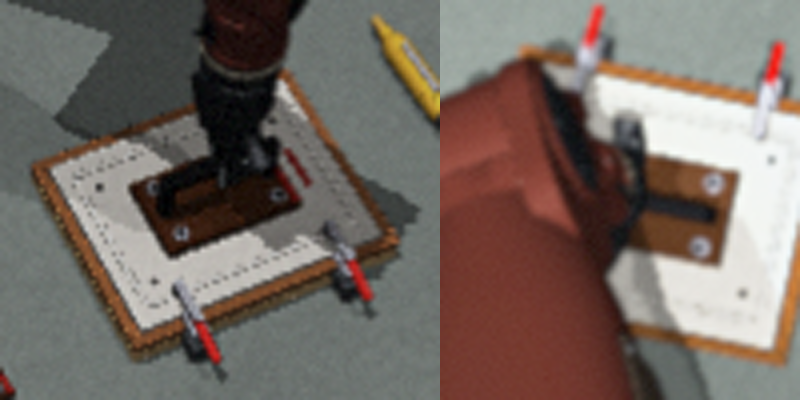

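The plate lies on the panel with its top at z≈0.049–0.050. A little more push will confirm the hard stop.

```bash
python3 -m crank '[{"dx":0,"dy":0.0004,"dz":0,"ax":0,"ay":0,"az":0},{"dx":0,"dy":0,"dz":0,"ax":0,"ay":0,"az":0},{"dx":0,"dy":0,"dz":0,"ax":0,"ay":0,"az":0},{"dx":0,"dy":0,"dz":0,"ax":0,"ay":0,"az":0},{"dx":0,"dy":0,"dz":0,"ax":0,"ay":0,"az":0}]'
python3 - <<'E'
from h import *
o=env.get_obs();print(o['position'],o['contact_force'],o['wrist_torque'],o['time'])
Z=[]
for n in('scene','top'):
    s=snap(n); P=cloud(s); h=cv2.cvtColor(s['img'],cv2.COLOR_BGR2HSV).astype(int)
    c=np.array([.501,.2765]); D=P[...,:2]-c; a=D@[.977,-.213]; b=D@[.213,.977]
    m=(abs(a)<.04)&(abs(b)<.07)&((h[...,0]<20)|(h[...,0]>172))&(h[...,1]>90)&(P[...,2]<.065)
    f=np.linalg.lstsq(np.c_[a[m],b[m],np.ones(m.sum())],P[m][:,2],rcond=None)[0]
    w=(abs(a)>.05)&(abs(a)<.075)&(abs(b)<.07)&(h[...,1]<50)&(h[...,2]>150)
    print(n,m.sum(),'slopes a,b, z0',f.round(4),'panel z',w.sum(),np.nanmedian(P[w][:,2]).round(4))
o=env.get_obs();print(o['position'],o['contact_force'],o['time'])
E
```

```text
time: 17.75
position: [0.5014, 0.2793, 0.0787]
tool_rot: [[0.977, 0.001, 0.214], [-0.214, 0.0, 0.977], [0.001, -1.0, 0.0]]
contact_force: [0.6, -1.7, 10.7]
gripper_width: 0.167
[0.50144814 0.27931456 0.0787155 ] [ 0.61902549 -1.66205599 10.69959211] [-0.27481785  0.02149483  0.00172912] 17.75
scene 333 slopes a,b, z0 [-0.0007 -0.0002  0.0499] panel z 161 0.0359
top 320 slopes a,b, z0 [ 0.0096 -0.0013  0.0505] panel z 332 0.0365
[0.50142337 0.27932788 0.07871837] [ 0.11478225 -1.47134102 11.46726285] 17.85
```

Hard stop reached: force rose 2.5 N while the TCP moved only 0.1 mm. The plate top is 14.0 mm above the panel in both views, so the plate is flat. I'm handing in.

```bash
python3 -c "
from rig import env
print(env.job_done()); o=env.get_obs(); print(o['time'],o['position'],o['contact_force'],o['gripper_width'])"
```

```text
the job is handed in; nothing more can be done
None
the job is handed in; nothing more can be done
```

I took the template off the prongs by its handle, carried it to the nest, and lowered it onto the pins with small sideways corrections. Then I pressed it flat and handed the job in at about 17.9 s, still gripping and pressing.

**Last checks before hand-in**
- **Flat:** the plate top was 14.0 mm above the panel in both camera views, which is the plate's own thickness. The slopes were about 0.001 in the scene view and about 0.01 in the top view, within the 0.03 limit.
- **Push:** the force on the tool was about 11 N upward. Adding the template's weight of about 3.6 N, it bears on the panel with roughly 14–15 N.
- **Hard stop:** the last 0.4 mm commanded step raised the force by about 2.5 N while the tool moved only 0.1 mm.
- **On the pins:** this is inferred from the drop height and the low sideways force, since the bore and slot can't be seen from above.

**Disagreements and what I did not check**
- The two cameras differed by 1–2 mm on where the template sat over the pins, so I settled the fit by feel.
- At the end about 1.5 N of sideways force remained.
- I did not re-measure the screw bin, air screwdriver and bracket. The arm's path stayed clear of them.
- The hand-in gave no verdict.

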